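Drain the burnishing balls from the tumbler, keep the pommel

TASK

The brass pommel in the bench tumbler is polished and the steel burnishing balls must come out. While the barrel still leans at rest, turn its cap until the narrow slot, which lets the balls through but not the pommel, stands squarely over the pour opening; then tip the barrel fully over by its red handle so that all five balls run into the tray below, and swing it back to its leaning rest with the pommel still inside. Leave the oil bottle, the wax pot and the wood block where they are.

Things in the scene. Friction and masses are not known exactly. Their poses are not given: they have to be found in the camera images.
- tumbler: Bench tumbler, bolted to the bench: dark base plate 285 x 150 mm, 16 mm high; two blue cheeks (y = -65 and +65 mm, tops 167 mm high) carry a clear hexagonal barrel. Origin on the bench under the barrel's pivot; -x is its front, to which it pours (facing the robot within 0.25 rad), y along the pivot, to the robot's left, z up.
- tip (a joint): Tilt of the barrel about its pivot. 0 = leaning rest at its stop: barrel axis 35 degrees from vertical towards the front (-x). Grows as the mouth swings on forwards and down; stop at 2.10 rad. The balls run out from about 1.0 on; full tipping (1.9 or more) drains it, and rocking frees a ball held up behind the pommel. Friction (0.3 N m, 2.5 N at the handle) holds it anywhere.
- cap (a joint): Cap angle about the barrel's axis, positive counterclockwise seen from outside. +1.36 rad: narrow slot (19 x 52 mm) square over the pour opening; up to 0.1 rad out still drains. -1.36: wide window (32 x 52 mm) over it, which lets the pommel out. 0: blank plate, closed. Stops at -1.75 and +1.75, no detents; friction 0.06 N m holds it.
- cap_grip (a point): Centre of the cap's black grip bar, 52 mm long, 14 mm wide, top 30 mm above the cap's grey metal face (a disc of 113 mm). The point is on the barrel's axis, 16 mm above the face, 71 mm from the pivot. z points out of the cap along the barrel's axis (35 degrees from vertical at rest), x along the bar, y across it.
- tip_axis (a point): Middle of the barrel's pivot axis, inside the barrel, 150 mm above the bench. The barrel is clear, hexagonal, 84 mm across the flats inside, and reaches 48 mm either way along its axis; a motor 54 mm wide extends to 104 mm behind.
- handle (a point): Middle of the red handle, a round bar 18 mm thick, 66 mm long, that turns freely on its pin. It lies level along the tumbler's y, right of the barrel, 118.5 mm from the middle plane, on an arm of 120 mm from the pivot axis: at rest the arm points up and 20 degrees back (+x); at tip = 2.10 it points forwards (-x), 10 degrees below level. The flat steel arm meets its inner end.
- pour_lip (a point): Tip of the small yellow pour lip, 46 mm wide, fixed to the barrel just outside the cap's rim; it marks the side of the barrel's end where the pour opening is (front side, the lower one at rest).
- tray_in (a point): Middle of the dark catch tray's inner floor, 20 mm above the bench; axes as the tumbler's. Inside 182 mm along x and 96 mm along y, walls 32 mm high above the floor.
- pommel: Round brass pommel, a ball of 24 mm with a bore, 70 g; origin at its centre. In the barrel at the start.
- oil_bottle_mid (a point): Blue oil bottle, 45 mm wide, 120 mm tall, standing; this point is half-way up.
- wax_pot_mid (a point): Low round wax pot with a grey lid and a white and blue band, 69 mm wide, 41 mm tall; this point is half-way up.
- wood_block_mid (a point): Dark wood block, 42 x 110 x 28 mm, lying; this point is at its centre.
- ball_1: Steel burnishing ball, 11 mm, 10 g; origin at its centre. In the barrel at the start.
- ball_2: Steel burnishing ball, 11 mm, 10 g; origin at its centre. In the barrel at the start.
- ball_3: Steel burnishing ball, 11 mm, 10 g; origin at its centre. In the barrel at the start.
- ball_4: Steel burnishing ball, 11 mm, 10 g; origin at its centre. In the barrel at the start.
- ball_5: Steel burnishing ball, 11 mm, 10 g; origin at its centre. In the barrel at the start.

How it is judged (in metres and radians):
On the way, in this order (a step that is already met when the one before it is completed fails the run):
1. the narrow slot is over the pour opening (cap within 0.17 rad of 1.36) while the barrel still leans at rest (value of joint cap between 1.19 and 1.53 rad and value of joint tip below 0.12 rad), for 0.2 s.
2. the barrel is tipped over (tip above 1.5 rad) (value of joint tip above 1.5 rad), for 0.2 s.
At the end, for the whole second after the job is handed in: All five balls lie still inside the catch tray, the pommel is in the barrel (its centre within 75 mm of the pivot point), the barrel is back within 0.12 rad of its leaning rest, and the oil bottle, wax pot and wood block are within 30 mm of where they stood (x of ball_1 in the frame of tray_in between -0.092 and 0.092 m and y of ball_1 in the frame of tray_in between -0.05 and 0.05 m and z of ball_1 in the frame of tray_in between -0.01 and 0.03 m and linear speed of each of ball_1, ball_2, ball_3, ball_4, ball_5 below 0.05 m/s and x of ball_2 in the frame of tray_in between -0.092 and 0.092 m and y of ball_2 in the frame of tray_in between -0.05 and 0.05 m and z of ball_2 in the frame of tray_in between -0.01 and 0.03 m and x of ball_3 in the frame of tray_in between -0.092 and 0.092 m and y of ball_3 in the frame of tray_in between -0.05 and 0.05 m and z of ball_3 in the frame of tray_in between -0.01 and 0.03 m and x of ball_4 in the frame of tray_in between -0.092 and 0.092 m and y of ball_4 in the frame of tray_in between -0.05 and 0.05 m and z of ball_4 in the frame of tray_in between -0.01 and 0.03 m and x of ball_5 in the frame of tray_in between -0.092 and 0.092 m and y of ball_5 in the frame of tray_in between -0.05 and 0.05 m and z of ball_5 in the frame of tray_in between -0.01 and 0.03 m and distance between pommel and tip_axis below 0.075 m and value of joint tip below 0.12 rad and distance of each of oil_bottle_mid, wax_pot_mid, wood_block_mid from where it was at the start of the episode below 0.03 m); the robot touches nothing.
It fails at once if the pommel leaves the barrel (distance between pommel and tip_axis above 0.095 m).
It fails at once if the oil bottle is pushed about (more than 30 mm) (distance of oil_bottle_mid from where it was at the start of the episode above 0.03 m).
It fails at once if the wax pot is pushed about (more than 30 mm) (distance of wax_pot_mid from where it was at the start of the episode above 0.03 m).
It fails at once if the wood block is pushed about (more than 30 mm) (distance of wood_block_mid from where it was at the start of the episode above 0.03 m).
It also fails if it takes over 58 s, if anything falls off the work surface, if the arm or the gripper's body presses on something with over 40 N, if the wrist force passes 120 N, or if a joint passes its speed limit or range.

ROBOT

A 6-joint arm with a two-finger parallel gripper is mounted at the origin on a cart in front of the work surface, level with it; the furniture and walls round the work are solid. World frame = base frame: x ahead of the robot, y to its left, z up, the work surface at z = 0. Lengths are in m, angles in degrees, forces in N, time in s.
With the tool pointing down it reaches from about 0.325 to 0.85 m from the base axis. Payload 15.5 kg.
Tool frame: the origin (TCP) lies midway between the tips of the shut fingers; the grasp point (between the pads) lies 19 mm behind it; z points along the fingers, y is the line along which they close (so a half turn about z gives the same grasp; the last joint's range is limited). The gripper opens to 91 mm and grips with 3 to 60 N. Pads are 32 mm wide; open, the fingers measure 118 mm over their backs; the gripper's body (76 mm by 178 mm) begins 60 mm behind the grasp point.
Start: joints at [-72.852, 28.281, 77.091, -0, 74.628, -5.472], TCP at [0.24, -0.577, 0.214] pointing down, gripper open.
Joint ranges: [-166.48, 166.48], [-47.26, 123.95], [12.59, 153.08], [-70.14, 250.14], [6.76, 159.57], [-176.63, 176.63]. Speed limits (degrees/s): [108.29, 108.29, 147.25, 172.46, 172.46, 172.46].

INTERFACE

Orientations are given as a 3x3 rotation matrix whose columns are the frame's x, y, z axes.
In Python, from bench import ctrl gives the robot as it stands. The module is installed in compiled form; this text tells all that it offers. Calls block until the motion is done:
- ctrl.goto(position, orientation): joint-space move of the TCP to a pose.
- ctrl.move_l(position, vel=0.15, ori=None, contact_N=None): straight line of the TCP; ori=None keeps the orientation; vel is the mean speed in m/s. With contact_N (N) it stops when the force on the tool has changed by that much, and returns True; else False.
- ctrl.movej(angles): joint-space move.
- ctrl.command_gripper(opening): opening from 0.0 (shut) to 1.0 (fully open); the grip force is fixed at half the most; returns when the fingers have stopped.
- ctrl.sleep(seconds).
- ctrl.ik(position, orientation): joint angles nearest the present ones, or None.
- ctrl.read_camera(name): name is "scene" or "top"; returns the picture (420x560x3 uint8, blue, green, red); there is no depth.
- ctrl.camera_params(name): a dict with "fx", "fy", "cx", "cy" (pixels), "pose" (4x4, takes a point from camera to world coordinates). Camera axes: x right, y up, looking along -z (the intrinsics and any distortion apply to the point x, -y, -z); pixel columns grow to the right and rows downward; lengths in m; the calibration is good to about 2 mm. A picture is of the moment at which its call begins. camera_params takes no time and is no camera call.
A pose or a line that the arm cannot do raises ctrl.MotionError and nothing moves.
- ctrl.sign_off(): hands the job in; it is judged then, once.
Readings, each from a call of its own:
- ctrl.current_t(): time.
- ctrl.current_q(): joint angles.
- ctrl.current_dq(): joint speeds.
- ctrl.current_effort(): joint torques, N m.
- ctrl.current_tool_pos(): TCP position.
- ctrl.current_eef_rot(): TCP orientation.
- ctrl.current_contact_force(): force on the tool from outside, world axes, zero at the start.
- ctrl.current_wrist_torque(): the same for the moment, N m.
- ctrl.current_grip_width(): opening from 0.0 (shut) to 1.0 (fully open).
- ctrl.current_grasp_force(): force on a finger pad.
Only numpy, scipy, OpenCV 4.12 (cv2) and the standard library are available. Lean on these libraries where they do the work, as an engineer would, in place of code of your own. Each camera call takes 0.05 s, during which the arm holds its last target. There are 200 camera calls.

## Working session

There is one attempt and no reset: what is moved stays moved. The work goes in short steps, each a Python script; the robot and the scene stay as the last script left them, time stands still between calls to the robot, and variables do not carry over. Pictures are saved under pics/ and viewed, at most 10 in all, crops included, and the job is handed in when it is done.

```bash
mkdir -p pics; python3 - <<'E'
from bench import ctrl
import cv2,numpy as np
for n in("scene","top"):
    cv2.imwrite(f"pics/{n}0.png",ctrl.read_camera(n)); p=ctrl.camera_params(n); print(n,{k:np.round(v,3).tolist() if not isinstance(v,str) else v for k,v in p.items()})
print(ctrl.current_t())
E
```

```text
scene {'fx': 477.413, 'fy': 477.413, 'cx': 278.75, 'cy': 210.678, 'pose': [[-0.62, 0.383, -0.685, -0.174], [-0.784, -0.325, 0.529, 0.578], [-0.02, 0.865, 0.502, 0.702], [0.0, 0.0, 0.0, 1.0]]}
top {'fx': 436.896, 'fy': 436.896, 'cx': 275.677, 'cy': 207.118, 'pose': [[0.029, 0.983, -0.179, 0.389], [-0.999, 0.023, -0.04, -0.026], [-0.035, 0.18, 0.983, 1.019], [0.0, 0.0, 0.0, 1.0]]}
0.1
```

View pics/scene0.png

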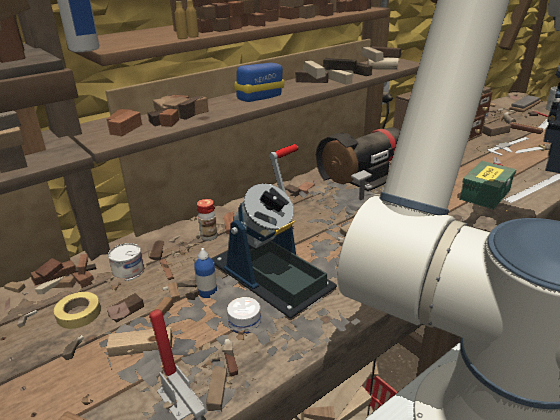

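View pics/top0.png

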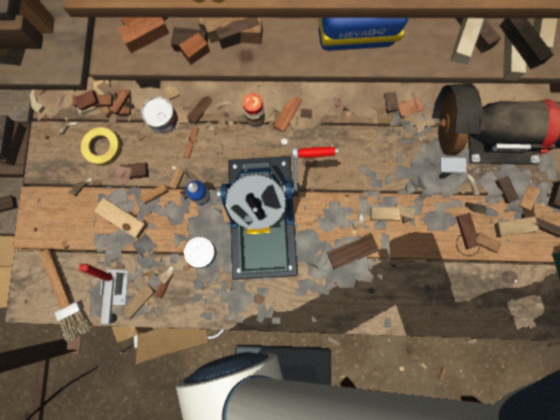

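The scene view shows the tumbler at about (265,235) and its red handle at (287,151). In the top view the cap is at (257,200), the handle at (317,153), the yellow lip at (258,231), the bottle at (198,190), the pot at (199,252) and the block at (352,250).

```bash
cat > h.py <<'E'
import numpy as np,cv2
from bench import ctrl
def ray(n,u,v):
    p=ctrl.camera_params(n);T=np.array(p["pose"])
    d=T[:3,:3]@np.array([(u-p["cx"])/p["fx"],-(v-p["cy"])/p["fy"],-1]);return T[:3,3],d/np.linalg.norm(d)
def onz(n,u,v,z):
    o,d=ray(n,u,v);return o+d*(z-o[2])/d[2]
def tri(a,b):  # (name,u,v) x2 -> point, gap
    o1,d1=ray(*a);o2,d2=ray(*b)
    s=np.linalg.lstsq(np.c_[d1,-d2],o2-o1,rcond=None)[0]
    p,q=o1+s[0]*d1,o2+s[1]*d2;return (p+q)/2,np.linalg.norm(p-q)
def proj(n,P):
    p=ctrl.camera_params(n);T=np.linalg.inv(np.array(p["pose"]));c=T[:3,:3]@P+T[:3,3]
    return np.array([p["cx"]+p["fx"]*c[0]/-c[2],p["cy"]-p["fy"]*c[1]/-c[2]])
def blob(img,lo,hi,roi):
    x0,y0,x1,y1=roi;h=cv2.cvtColor(img[y0:y1,x0:x1],cv2.COLOR_BGR2HSV)
    m=cv2.inRange(h,lo,hi);n,l,s,c=cv2.connectedComponentsWithStats(m)
    k=1+np.argmax(s[1:,4]);pts=np.argwhere(l==k)[:,::-1]+[x0,y0];return pts
E
python3 - <<'E'
from h import *
S=cv2.imread("pics/scene0.png");T=cv2.imread("pics/top0.png")
def ends(p):
    c=p.mean(0);u=np.linalg.svd(p-c,full_matrices=False)[2][0];t=(p-c)@u;return c,c+u*t.min(),c+u*t.max()
for nm,img,roi in(("scene",S,(265,135,310,170)),("top",T,(285,135,345,170))):
    h=cv2.cvtColor(img,cv2.COLOR_BGR2HSV);
    p=blob(img,(0,120,70),(8,255,255),roi);e=ends(p);print(nm,len(p),np.round(e,1).tolist())
    if nm=="scene":es=e
    else: et=e
print("handle",[(np.round(tri(("scene",*a),("top",*b))[0],4),tri(("scene",*a),("top",*b))[1]) for a,b in((es[0],et[0]),)])
for z in(.263,):
  print([np.round(onz("top",*q,z),4) for q in et],[np.round(onz("scene",*q,z),4) for q in es])
ps=blob(S,(20,120,90),(35,255,255),(260,210,310,250));pt=blob(T,(20,120,90),(35,255,255),(240,220,280,245))
print("lip",len(ps),len(pt),np.round(ends(ps),1).tolist(),np.round(ends(pt),1).tolist(),tri(("scene",*ps.mean(0)),("top",*pt.mean(0))))
a=cv2.resize(T[140:290,180:400],None,fx=3.6,fy=3.6,interpolation=cv2.INTER_CUBIC);cv2.imwrite("pics/topc.png",a)
a=cv2.resize(S[130:320,180:370],None,fx=3.1,fy=3.1,interpolation=cv2.INTER_CUBIC);cv2.imwrite("pics/scenec.png",a)
E
```

```text
scene 144 [[286.3, 149.7], [296.7, 145.8], [275.9, 153.5]]
top 404 [[316.1, 151.7], [297.8, 153.0], [335.2, 150.3]]
handle [(array([ 0.627 , -0.0656,  0.2698]), np.float64(0.002180559391990421))]
[array([ 0.63  , -0.0652,  0.263 ]), array([ 0.6268, -0.0324,  0.263 ]), array([ 0.6333, -0.0994,  0.263 ])] [array([ 0.6385, -0.0762,  0.263 ]), array([ 0.6404, -0.1096,  0.263 ]), array([ 0.6366, -0.0437,  0.263 ])]
lip 60 115 [[284.0, 227.2], [294.0, 220.9], [274.5, 233.2]] [[257.9, 230.5], [269.2, 229.7], [246.0, 231.4]] (array([0.49853717, 0.04348353, 0.16308471]), np.float64(0.003151749205527973))
```

View pics/topc.png

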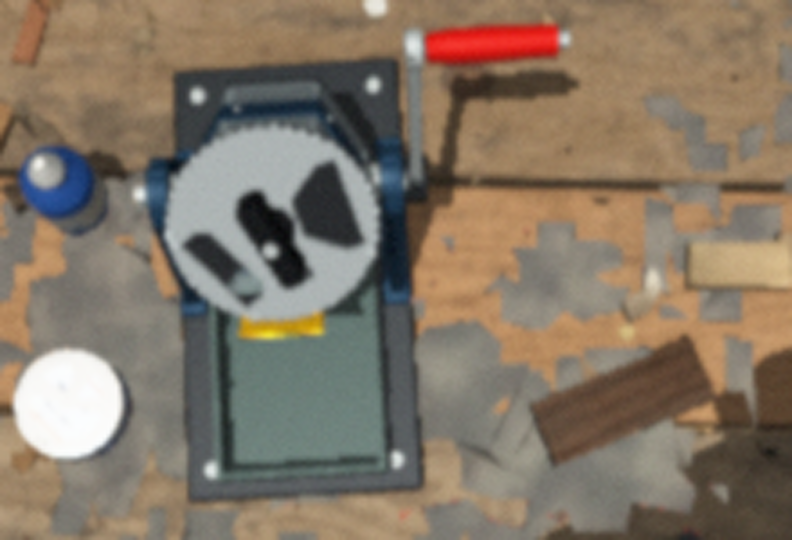

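View pics/scenec.png

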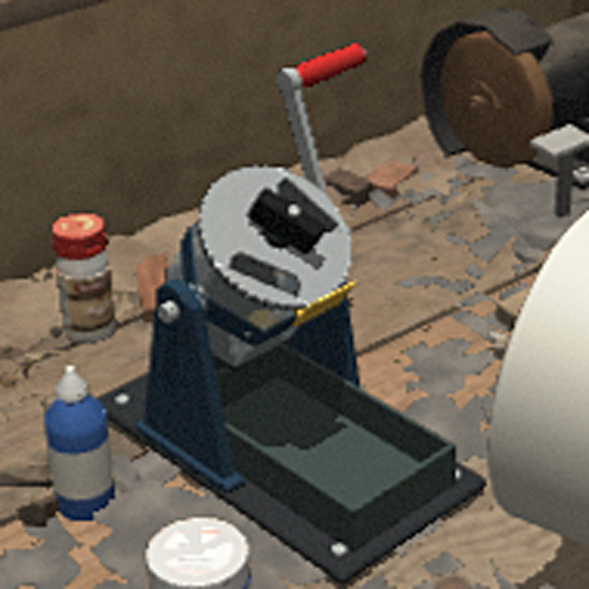

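The close-ups show the narrow slot at crop (226,267), left of the lip, and the wide window at (335,205). The bar runs from (255,200) to (292,278), and the lip is at (282,326). So the cap must turn counterclockwise. Next I'll compute the tumbler pose and the cap angle.

```bash
python3 - <<'E'
from h import *
T=cv2.imread("pics/top0.png")
c=lambda u,v:(180+u/3.6,140+v/3.6)
cor=[onz("top",*c(*q),.016)[:2] for q in((175,72),(398,60),(422,487),(188,498))]
d=lambda a,b:np.linalg.norm(cor[a]-cor[b])
print("plate",np.round(cor,4).tolist(),"sizes",d(0,1),d(3,2),d(0,3),d(1,2),"ctr",np.mean(cor,0))
v=(cor[0]+cor[1]-cor[2]-cor[3]);yaw=np.arctan2(v[1],v[0]);w=(cor[0]+cor[3]-cor[1]-cor[2]);print("yaw",yaw,np.arctan2(-w[0],w[1]))
X=np.array([np.cos(yaw),np.sin(yaw),0]);Y=np.array([-X[1],X[0],0]);Z=np.array([0,0,1.])
# estimates of the origin
dc=onz("top",*c(272,221),.150+.055*np.cos(.6109)); e1=dc+X*.055*np.sin(.6109);e1[2]=0
hc=onz("top",316.1,151.7,.267);e2=hc-X*.12*np.sin(np.radians(20))+Y*.1185;e2[2]=0
k1=onz("top",*c(142,192),.15);
lp=onz("top",257.9,230.5,.163)
for n,e in(("disc",e1),("handle",e2),("knob",k1),("plate",np.r_[np.mean(cor,0),0]),("lip",lp)):print(n,np.round(e,4), "in plate frame", np.round([(e[:2]-np.mean(cor,0))@X[:2],(e[:2]-np.mean(cor,0))@Y[:2]],4))
E1=e1;ax=-X*np.sin(.6109)+Z*np.cos(.6109); up=X*np.cos(.6109)+Z*np.sin(.6109)
P=E1+Z*.15
def onplane(n,u,v,h):
    o,r=ray(n,u,v);s=((P+ax*h-o)@ax)/(r@ax);q=o+s*r-P;return np.array([q@-up,-(q@Y)]) # a=lip dir, b: ccw from outside
s=lambda u,v:(180+u/3.1,130+v/3.1)
for n,f,pts in(("top",c,dict(slot=(226,267),win=(335,205),lip=(282,322))),("scene",s,dict(slot=(263,271)))):
    for k,q in pts.items():
        a=onplane(n,*f(*q),.055);print(n,k,np.round(a,4),np.linalg.norm(a),np.arctan2(a[1],a[0]))
for n,f,q in(("top",c,((255,200),(292,278))),("top",c,((270,250),(274,239)))):
    a,b=[onplane(n,*f(*i),.085) for i in q];print("bar",a,b,np.linalg.norm(a-b),np.arctan2(*(b-a)[::-1]),(a+b)/2)
for n,u,v,z in(("bottle",198,190,.1),("pot",199.5,252,.041),("block",352,250,.028)):print(n,onz("top",u,v,z))
E
```

```text
plate [[0.6841, 0.1305], [0.6951, -0.0174], [0.4162, -0.039], [0.4051, 0.1086]] sizes 0.14830785205549102 0.1479979405603068 0.2798174630853416 0.2797540558903049 ctr [0.55012833 0.04570579]
yaw 0.07781294886641997 0.07469072681291321
disc [0.5813 0.0488 0.    ] in plate frame [0.0313 0.0007]
handle [0.5785 0.0499 0.    ] in plate frame [0.0287 0.002 ]
knob [0.5737 0.125  0.15  ] in plate frame [0.0297 0.0772]
plate [0.5501 0.0457 0.    ] in plate frame [0. 0.]
lip [0.4975 0.0423 0.163 ] in plate frame [-0.0527  0.0007]
top slot [ 0.0257 -0.0271] 0.03733248546434315 -0.8110104874132447
top win [-0.0073  0.0342] 0.035010309051600394 1.7807518413291434
top lip [0.061  0.0007] 0.061017150860717295 0.011401183528866026
scene slot [ 0.0204 -0.026 ] 0.03301128384889781 -0.9055880003319287
bar [-0.02534785 -0.00541496] [0.01997936 0.01020283] 0.04794237880567154 0.33181730078006666 [-0.00268425  0.00239393]
bar [3.20282816e-03 3.08060006e-07] [-0.00292536  0.00256366] 0.006642703035503613 2.7454200092668017 [0.00013873 0.00128199]
bottle [0.59068361 0.18081489 0.1       ]
pot [0.46102839 0.18190915 0.041     ]
block [ 0.47566907 -0.16090285  0.028     ]
```

```bash
cat >> h.py <<'E'
yaw=.076;O=np.array([.5795,.0485,0]);X=np.array([np.cos(yaw),np.sin(yaw),0]);Y=np.array([-X[1],X[0],0]);Z=np.array([0,0,1.]);P=O+.15*Z
t0=np.radians(35);ax=-X*np.sin(t0)+Z*np.cos(t0);up=X*np.cos(t0)+Z*np.sin(t0)
def capR(th,sg):
    b=sg*(-np.cos(th)*up-np.sin(th)*Y);return np.c_[b,np.cross(-ax,b),-ax]
def hpos(t,dy=-.122):
    a=t-np.radians(20);return P+dy*Y+.12*(-np.sin(a)*X+np.cos(a)*Z)
def hR(pitch,sg=1):  # tool z tilted: leaning from vertical, tip pointing forward(+) in x
    z=np.sin(pitch)*X-np.cos(pitch)*Z;x=sg*Y;return np.c_[x,np.cross(z,x),z]
E
python3 - <<'E'
from h import *
for sg in(1,-1):
    for th in(.42,.9,1.36):
        for h in(.06,.16):
            q=ctrl.ik(P+ax*h,capR(th,sg));print("cap",sg,th,h,None if q is None else np.round(q).tolist())
    for pit in(0,.3):
        for t in(0,1,2.0):
            R=hR(pit,sg);q=ctrl.ik(hpos(t)+.019*R[:,2],R);print("h",sg,pit,t,None if q is None else np.round(q).tolist())
E
```

```text
cap 1 0.42 0.06 [-5.0, 14.0, 120.0, 24.0, 13.0, -145.0]
cap 1 0.42 0.16 [-7.0, -0.0, 118.0, 13.0, 28.0, -135.0]
cap 1 0.9 0.06 [-5.0, 14.0, 120.0, 24.0, 13.0, -172.0]
cap 1 0.9 0.16 [-7.0, -0.0, 118.0, 13.0, 28.0, -163.0]
cap 1 1.36 0.06 [-5.0, 14.0, 120.0, 24.0, 13.0, 162.0]
cap 1 1.36 0.16 [-7.0, -0.0, 118.0, 13.0, 28.0, 171.0]
h 1 0 0 [-12.0, 28.0, 73.0, -0.0, 79.0, -16.0]
h 1 0 1 [-15.0, 19.0, 90.0, -0.0, 70.0, -20.0]
h 1 0 2.0 [-17.0, 24.0, 104.0, -0.0, 52.0, -21.0]
h 1 0.3 0 [-15.0, 20.0, 88.0, 7.0, 55.0, -22.0]
h 1 0.3 1 [-20.0, 13.0, 104.0, 9.0, 48.0, -29.0]
h 1 0.3 2.0 [-23.0, 19.0, 117.0, 16.0, 29.0, -40.0]
cap -1 0.42 0.06 [-5.0, 14.0, 120.0, 24.0, 13.0, 35.0]
cap -1 0.42 0.16 [-7.0, -0.0, 118.0, 13.0, 28.0, 45.0]
cap -1 0.9 0.06 [-5.0, 14.0, 120.0, 24.0, 13.0, 8.0]
cap -1 0.9 0.16 [-7.0, -0.0, 118.0, 13.0, 28.0, 17.0]
cap -1 1.36 0.06 [-5.0, 14.0, 120.0, 24.0, 13.0, -18.0]
cap -1 1.36 0.16 [-7.0, -0.0, 118.0, 13.0, 28.0, -9.0]
h -1 0 0 [-12.0, 28.0, 73.0, -0.0, 79.0, 164.0]
h -1 0 1 [-15.0, 19.0, 90.0, -0.0, 70.0, 160.0]
h -1 0 2.0 [-17.0, 24.0, 104.0, -0.0, 52.0, 159.0]
h -1 0.3 0 [-15.0, 20.0, 88.0, 7.0, 55.0, 158.0]
h -1 0.3 1 [-20.0, 13.0, 104.0, 9.0, 48.0, 151.0]
h -1 0.3 2.0 [-23.0, 19.0, 117.0, 16.0, 29.0, 140.0]
```

```bash
python3 - <<'E'
from h import *
R=capR(.42,-1)
ctrl.goto(P+ax*.19,R); ctrl.command_gripper(.5)
hit=ctrl.move_l(P+ax*.090,vel=.12)
cv2.imwrite("pics/s1.png",cv2.resize(ctrl.read_camera("scene")[150:300,190:350],None,fx=3.7,fy=3.7))
hit=ctrl.move_l(P+ax*.061,vel=.04,contact_N=6)
print(hit,(ctrl.current_tool_pos()-P)@ax,ctrl.current_t(),ctrl.current_contact_force())
E
```

```text
False 0.06103472757364566 5.1833 [-0.38531123  0.42216317  1.04308017]
```

View pics/s1.png

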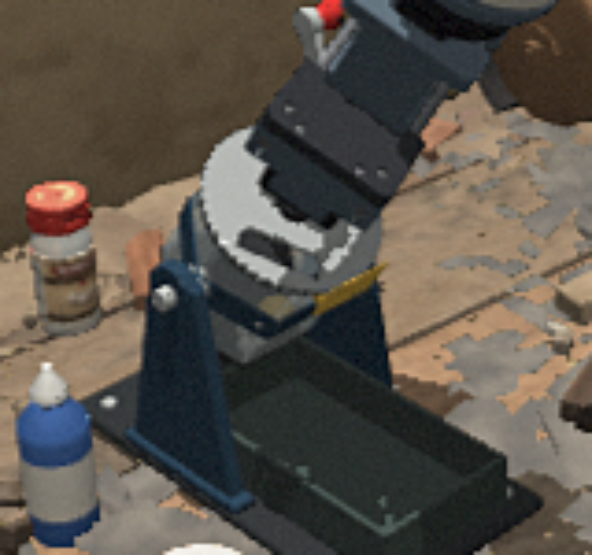

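The fingers straddle the bar cleanly, at about (320,190) in the crop. Now I'll grip and turn.

```bash
python3 - <<'E'
from h import *
ctrl.command_gripper(0)
print("w",ctrl.current_grip_width()*91,ctrl.current_grasp_force(),ctrl.current_contact_force(),ctrl.current_wrist_torque())
p=P+ax*.061
for th in np.linspace(.42,1.36,7)[1:]:
    ctrl.goto(p,capR(th,-1)); print(round(th,2),np.round(ctrl.current_contact_force(),1),np.round(ctrl.current_wrist_torque(),2))
print("w",ctrl.current_grip_width()*91,ctrl.current_t())
ctrl.command_gripper(.45);ctrl.move_l(P+ax*.19,vel=.15)
ctrl.goto(hpos(0)+.11*Z-.0*X,hR(0))
T=ctrl.read_camera("top");S=ctrl.read_camera("scene");cv2.imwrite("pics/t2full.png",T);cv2.imwrite("pics/s2full.png",S)
cv2.imwrite("pics/m2.png",np.hstack([cv2.resize(T[150:280,200:330],(399,600),fx=0,fy=0) if 0 else cv2.resize(T[150:280,210:340],(400,400)),cv2.resize(S[130:270,200:340],(400,400))]))
print(ctrl.current_t())
E
```

```text
w 13.399075947211259 30.467427098355984 [-2.35841729 -3.19397651  3.26980095] [-0.33836194  0.44576561 -0.19204468]
0.58 [-3.4 -4.   2.9] [-0.48  0.4  -0.24]
0.73 [-3.6 -5.   3.6] [-0.58  0.34 -0.26]
0.89 [-2.6 -5.8  4.1] [-0.57  0.37 -0.32]
1.05 [-1.8 -5.   3.9] [-0.56  0.29 -0.31]
1.2 [-3.3 -4.9  4. ] [-0.57  0.23 -0.28]
1.36 [-1.7 -5.6  4. ] [-0.55  0.26 -0.29]
w 13.85866415166979 7.4667
10.275
```

View pics/m2.png

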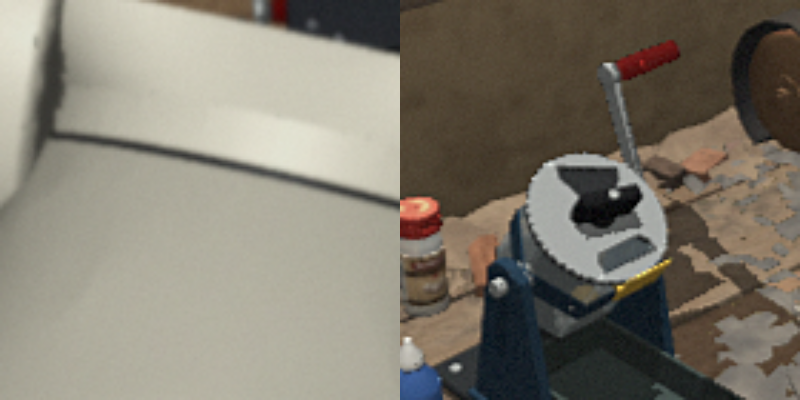

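The slot now sits beside the lip, at scene crop (627,255) with the lip at (642,279). I'll check the angle by casting its corners onto the cap plane.

```bash
python3 - <<'E'
from h import *
f=lambda u,v:(200+(u-400)*.35,130+v*.35)
def pl(u,v,h):
    o,r=ray("scene",u,v);s=((P+ax*h-o)@ax)/(r@ax);q=o+s*r-P;return np.array([q@-up,-(q@Y)])
g={k:pl(*f(*q),h) for k,q,h in(("sUL",(598,255),.055),("sUR",(648,236),.055),("sLR",(656,251),.055),("sLL",(602,272),.055),("lipL",(615,297),.055),("lipR",(669,263),.055),("wUL",(555,168),.055),("wUR",(618,168),.055),("barL",(573,213),.085),("barR",(641,190),.085))}
for k,v in g.items():print(k,np.round(v,4))
an=lambda a,b:np.arctan2(*(g[b]-g[a]))
c=sum(g[k] for k in("sUL","sUR","sLR","sLL"))/4;print("slot ctr",c,np.arctan2(c[1],c[0]))
for a,b in(("sUL","sUR"),("sLL","sLR"),("lipL","lipR"),("barL","barR")):print(a,b,"dir from tangential",an(a,b),np.linalg.norm(g[b]-g[a]))
S=cv2.imread("pics/s2full.png");cv2.imwrite("pics/s2z.png",cv2.resize(S[178:243,238:303],(780,780//1),interpolation=cv2.INTER_CUBIC)[:600])
E
```

```text
sUL [ 0.0272 -0.0201]
sUR [0.031  0.0281]
sLR [0.0444 0.0259]
sLL [ 0.0403 -0.026 ]
lipL [ 0.0617 -0.0294]
lipR [0.0574 0.0292]
wUL [-0.0499 -0.0059]
wUR [-0.0292  0.0433]
barL [-0.0006 -0.0377]
barR [0.0052 0.0252]
slot ctr [0.03573004 0.00197289] 0.055160606894942746
sUL sUR dir from tangential 0.07886180663713316 0.04830233481541809
sLL sLR dir from tangential 0.07943959668026418 0.05203066354283432
lipL lipR dir from tangential -0.07292218278435192 0.05876115287682643
barL barR dir from tangential 0.09140867740295287 0.06318456224794747
```

View pics/s2z.png

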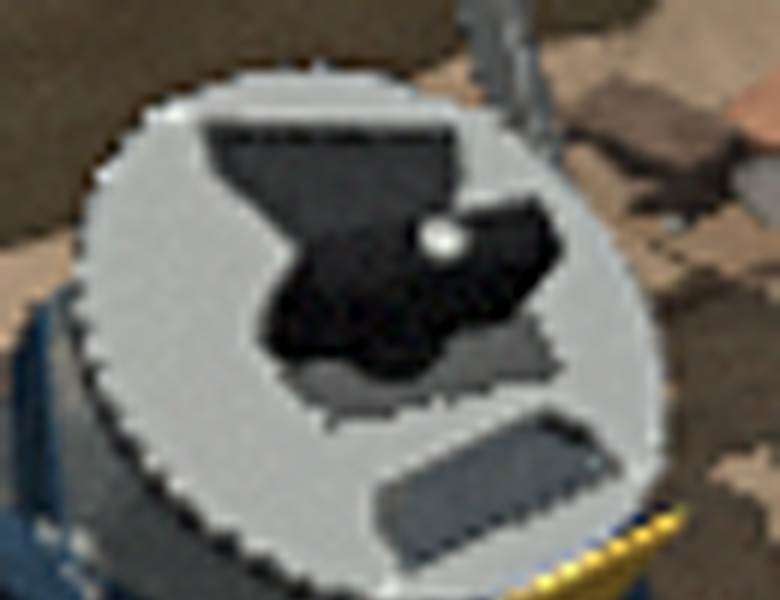

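Zoomed in, the slot edges (slopes -0.47 and -0.49) are parallel to the lip edge (-0.47), and the slot is centred on it to within 0.06 rad. Next I'll grip the handle and tip the barrel.

```bash
cat >> h.py <<'E'
def tipto(ts,vel=.12,verbose=True):
    R=hR(0)
    for t in ts:
        ctrl.move_l(hpos(t)+.019*R[:,2],vel=vel)
        f=ctrl.current_contact_force()
        if verbose:print(round(t,2),np.round(f,1),round(ctrl.current_grip_width()*91,1))
        if np.linalg.norm(f)>45: print("STOP");return False
    return True
E
python3 - <<'E'
from h import *
R=hR(0)
print(ctrl.move_l(hpos(0)+.019*R[:,2],vel=.12,contact_N=8),ctrl.current_tool_pos())
ctrl.command_gripper(0);print(ctrl.current_grip_width()*91,ctrl.current_contact_force(),ctrl.current_t())
if ctrl.current_grip_width()*91>14: tipto(np.arange(.2,1.01,.2))
cv2.imwrite("pics/s3.png",cv2.resize(ctrl.read_camera("scene")[120:330,170:380],(600,600)))
print(ctrl.current_t())
E
```

```text
False [ 0.63007722 -0.07007258  0.24454833]
17.801395709558996 [ 0.56075377 -0.3123753   2.31910271] 11.9833
0.2 [-0.8 -1.7  2.7] 17.6
0.4 [-0.7 -3.9  2.9] 17.8
0.6 [-0.2 -7.1 -0.8] 17.9
0.8 [ 0.5 -8.6 -3.4] 17.8
1.0 [ 3.2 -8.7 -4.8] 17.5
13.7833
```

View pics/s3.png

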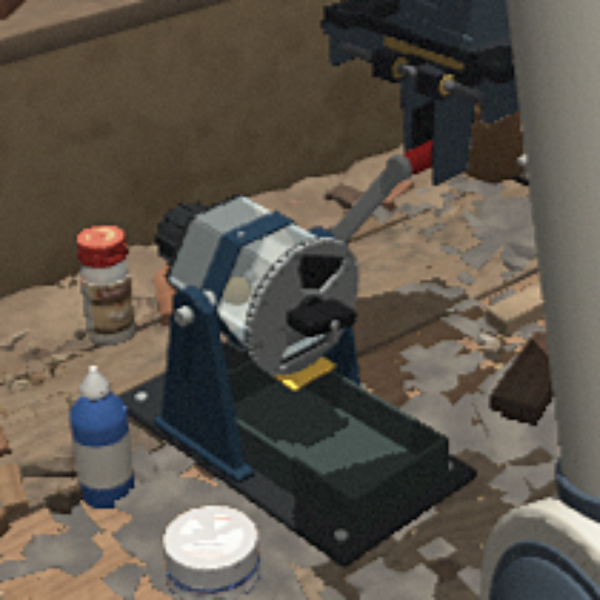

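The handle is gripped and the barrel is following: in the picture its cap faces forwards at about (310,300). I'll tip it on and rock it, then count balls.

```bash
python3 - <<'E'
from h import *
ok=tipto([1.2,1.4,1.6,1.8,1.95,2.03]);ctrl.sleep(1)
for _ in range(2):
    if ok: ok=tipto([1.8,1.55,1.3],.2,False) and tipto([1.55,1.8,2.03],.2,False); ctrl.sleep(.6)
print(ok,ctrl.current_contact_force(),ctrl.current_t())
S=ctrl.read_camera("scene");T=ctrl.read_camera("top")
cv2.imwrite("pics/m4.png",np.hstack([cv2.resize(S[200:330,200:330],(400,400)),cv2.resize(T[190:290,210:310],(400,400))]))
E
```

```text
1.2 [ 4.6 -9.1 -4.7] 17.6
1.4 [  4.3 -11.4  -3.1] 17.8
1.6 [  3.8 -10.8  -2. ] 17.7
1.8 [  3.2 -13.   -2.6] 17.7
1.95 [  3.3 -12.8  -2.6] 17.8
2.03 [  3.1 -13.4  -2.1] 17.7
True [  0.86664665 -14.8158912   -1.59810196] 21.5
```

View pics/m4.png

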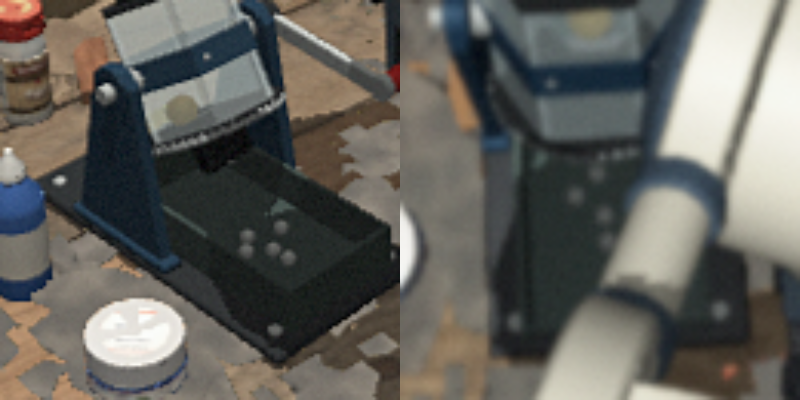

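All five balls are in the tray, at scene crop (250,235), (245,250), (272,250), (288,257) and (281,227), and the pommel is in the barrel at (182,108). I'll swing it back now.

```bash
python3 - <<'E'
from h import *
ok=tipto([1.8,1.6,1.4,1.2,1,.8,.6,.4,.2,.05,-.01],.12,False);print(ok,ctrl.current_contact_force(),ctrl.current_grip_width()*91)
if ok:
    ctrl.command_gripper(.5);ctrl.move_l(ctrl.current_tool_pos()+[0,0,.1])
    ctrl.movej([-72.852,28.281,77.091,0,74.628,-5.472])
print(ctrl.current_t())
S=ctrl.read_camera("scene");T=ctrl.read_camera("top")
print("red top",blob(T,(0,120,70),(8,255,255),(285,135,345,170)).mean(0),"scene",blob(S,(0,120,70),(8,255,255),(265,135,310,170)).mean(0))
cv2.imwrite("pics/m5.png",np.hstack([cv2.resize(S[130:330,170:370],(400,400)),cv2.resize(T[140:290,180:330],(400,400))]))
E
```

```text
True [ 0.34479676 -4.72540323 -9.59337267] 17.55658783149184
29.0833
red top [316.21393035 151.84577114] scene [286.20689655 149.88275862]
```

View pics/m5.png

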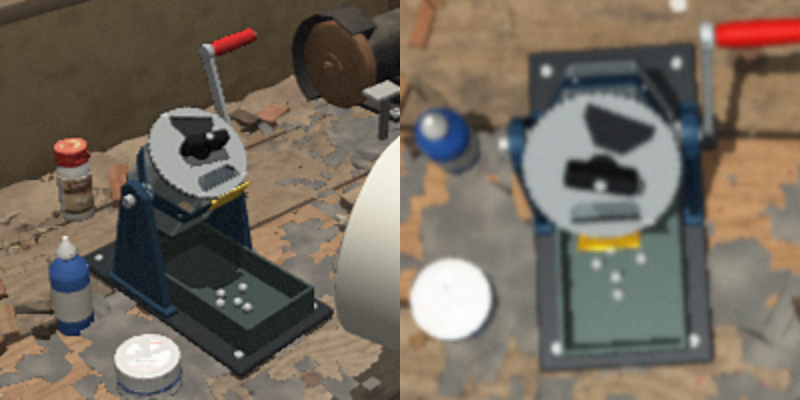

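The handle is back within 0.2 px of its starting position. The five balls are still in the tray, around scene crop (235,297), the bottle and pot are where they were, and the arm is clear.

```bash
python3 -c "
from bench import ctrl
print(ctrl.sign_off())"
```

```text
the job is handed in; nothing more can be done
None
```

The job is handed in at about 29 s of the 58 s allowed: the last pictures show all five balls in the tray and the barrel back at its leaning rest, the pommel was seen still inside before the swing back, and nothing else was disturbed; the sign-off call gave no verdict.

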